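Press a mirror mount's sprung corner to the red band and release

TASK

Check the return spring of the mirror mount beside the microscopes: with the fingertips press down the blue pad at the corner of its tilt plate until the black pointer stands level with the red band on the scale, keep it there for about a second without pushing it down past the band, then let go so that the plate springs fully back up. Keep off the mirror, the pointer and the scale, do not shift or lift the mount, and leave the bottle, jar and slide box where they stand.

Things in the scene. Friction and masses are not known exactly. Their poses are not given: they have to be found in the camera images.
- mount: Free-standing mirror mount, about 2 kg, not fixed to the bench. Origin: on the underside of its foot, straight below the middle of the plate's hinge axis; x points from the hinge axis to the blue pad and on to the scale, z up. The light metal foot is 12 mm thick and spans x -100 to 210 mm, y -90 to 90 mm. Two posts at y = -66 and 66 mm carry the hinge, 70 mm above the bench.
- pad: Blue round press pad, 30 mm across, 10 mm tall, fixed on the tilt plate's corner; origin at the centre of its underside, 60 mm from the hinge axis along the mount's x.
- pad_top (a point): Centre of the blue pad's top face: at rest 84 mm above the bench, 60 mm from the hinge axis. It moves down about 3.2 mm for every 10 mm the pointer moves down.
- plate (a joint): Tilt (rad) of the grey plate, 110 mm square, 8 mm thick, one corner along the mount's x, hinged about the mount's y axis 70 mm above the bench. 0 = at rest, level, against its stop; a spring under the pad pushes it back; it grows as the pad is pressed down; hard stop at 0.27. The push on the pad starts at about 3.5 N and grows by about 3.3 N per 0.1 rad.
- pointer_tip (a point): Tip of the black pointer, a thin bar rigidly fixed to the tilt plate which ends in a crossbar (4 mm thick) in front of the scale, 190 mm from the hinge axis; at rest 70 mm above the bench; it sinks 190 mm x sin(tilt).
- band_center (a point): The red band on the scale, 12 mm tall, set somewhere 18 to 42 mm below the pointer's rest height (different every time). The point is at the mid-height of the band, placed where the pointer's tip comes: tip and this point at equal height means the pointer is level with the band's middle.
- mirror: Round mirror, 60 mm across, 5 mm thick, face up on the tilt plate, its centre 10 mm beyond the hinge axis on the side away from the pad; origin at the centre of its underside. Not to be touched.
- pointer: The black pointer, fixed to the tilt plate; origin on the hinge axis. Its 6 mm wide arm runs from 72 mm to 190 mm along the mount's x. Not to be touched.
- scale: White upright scale on the mount's foot beyond the plate, spanning x 174 to 178 mm, y 8 to 68 mm of the mount's frame and up to 104 mm above the bench, black ticks 5 mm apart on its +x face; it carries the red band, a clip that also stands out to y = 84 mm. Origin: the mount's origin. Not to be touched.
- dropper: Amber dropper bottle with a black cap, 32 mm across, 72 mm tall, loose; origin at the centre of its underside. Leave alone.
- jar: Clear jar with a white lid, 52 mm across, 62 mm tall, loose; origin at the centre of its underside. Leave alone.
- slidebox: Closed slide box, blue with a white lid, 83 x 57 x 33 mm, loose; origin at the centre of its underside. Leave alone.

How it is judged:
On the way, in this order (a step that is already met when the one before it is completed fails the run):
1. the fingertips press the blue pad and keep the pointer level with the red band for about a second (z of pointer_tip in the frame of band_center between -0.006 and 0.006 m and contact force between the fingers and pad above 1 N), for 0.8 s.
2. the pad is released and the plate has sprung back up (value of joint plate below 0.02 rad and contact force between the fingers and pad below 0.1 N), for 0.2 s.
At the end, for the whole second after the job is handed in: The pointer tip was kept within 6 mm of the red band's mid-height for 0.8 s by fingertips on the pad; now the plate is back up (tilt under 0.02 rad), the mount flat, at rest and within 12 mm of its place, and bottle, jar and slide box upright within 15 mm of theirs (value of joint plate below 0.02 rad and distance of mount from where it was at the start of the episode below 0.012 m and angle between mount's own z axis and vertical below 0.05 rad and linear speed of mount below 0.02 m/s and distance of each of dropper, jar, slidebox from where it was at the start of the episode below 0.015 m and angle between each of dropper, jar, slidebox's own z axis and vertical below 0.2 rad); the robot touches nothing.
It fails at once if the pointer is pushed down past the red band (more than 11 mm below its middle) (z of pointer_tip in the frame of band_center below -0.011 m).
It fails at once if the mirror is touched (contact force between any of the fingers, the arm and mirror above 0.5 N).
It fails at once if the pointer, the scale or its red band is touched (contact force between any of the fingers, the arm and pointer above 0.5 N or contact force between any of the fingers, the arm and scale above 0.5 N).
It fails at once if the mount is shifted, lifted or tipped (distance of mount from where it was at the start of the episode above 0.012 m or angle between mount's own z axis and vertical above 0.05 rad).
It fails at once if the bottle, jar or slide box is knocked, lifted or carried (distance of any of dropper, jar, slidebox from where it was at the start of the episode above 0.015 m).
It also fails if it takes over 32 s, if anything falls off the work surface, if the arm or the gripper's body presses on something with over 40 N, if the wrist force passes 120 N, or if a joint passes its speed limit or range.

ROBOT

A 6-joint arm with a two-finger parallel gripper is mounted at the origin on the work surface. World frame = base frame: x ahead of the robot, y to its left, z up, the work surface at z = 0. Lengths are in m, angles in rad, forces in N, time in s.
With the tool pointing down it reaches from about 0.325 to 0.9 m from the base axis. Payload 6.1 kg.
Tool frame: the origin (TCP) lies at the very end of the fingers, on their centre line; the grasp point (between the pads) lies 19 mm behind it (bot.grasp_offset is the distance from the TCP to the grasp point, in m); z points along the fingers, y is the line along which they close (so a half turn about z gives the same grasp; the last joint's range is limited). The gripper opens to 85 mm and grips with 20 to 120 N. Pads are 22 mm wide; open, the fingers measure 114 mm over their backs; the gripper's body (76 mm by 85 mm) begins 54 mm behind the grasp point. The pads swing forward as they close: fully open they stand 13 mm farther back than shut.
Start: joints at [1.027, 0.22, 1.526, -0, 1.395, -0.126], TCP at [0.254, 0.571, 0.231] pointing down, gripper open.
Joint ranges: [-2.98, 2.98], [-0.91, 2.08], [0.09, 2.57], [-1.24, 4.39], [0.2, 2.65], [-2.68, 2.68]. Speed limits (rad/s): [2.57, 2.57, 3.01, 3.14, 3.14, 3.14].

INTERFACE

Orientations are given as a unit quaternion [w, x, y, z].
In Python, from station import status, grab_frame, get_calibration, ticket, finder, bot gives the robot as it stands.
- The arm moves only by the shell command python3 -m pendant 'ROWS' [FORCE]. ROWS is JSON, a list of rows, each an object with "jaw": the opening, from 0 (shut) to 1 (fully open); "delta_pos": the shift along the tool's x, y, z in cm, a list of three; "twist": the turn, a rotation vector about the tool's x, y, z in degrees, a list of three. A call has 1 to 8 rows; each row is the pose to reach, as a shift and turn from the pose commanded when the call began, along the tool's axes at that moment; what a row does not reach only later rows make up. A row lasts 1/8 s, in which the tool goes at most 62.5 mm and 10.7 degrees, less where a joint would pass 70% of its speed; a pose out of reach is approached as far as the arm can. A call with a gripper value outside its range is refused whole. The fingers move at their own pace and stop on an object; FORCE is the grip in N (left out, the last holds). Time passes only in rows, so rows that repeat a pose let the fingers close. It gives the time, the measured TCP pose, the force, the opening and the grip force at its end, in the units of the state.
- status.get_obs(): the state, without advancing time (a new reading comes with each control period).
- grab_frame(name): name is "scene" or "top"; returns the picture (400x640x3 uint8, red, green, blue); there is no depth.
- get_calibration(name): a dict with "camera_matrix" (3x3 intrinsics, pixels), "rvec" (rotation vector, rad) and "tvec" (3), from world to camera coordinates, as OpenCV has them. Camera axes: x right, y down, z forward; pixel columns grow to the right and rows downward; lengths in m; the calibration is good to about 2 mm. A picture is of the moment at which its call begins. get_calibration takes no time and is no camera call.
- ticket.close_job(): hands the job in; it is judged then, once.
Trained networks look in the newest picture that a camera, given by its name, has taken for a name from the list of things; names that differ only in an ending like _2 or _b are one class to them, and where a whole thing is asked for, a point or a joint stands for the part that bears it (a point fixed in the world has none). Each returns a list of dicts, best first, with "score" (0 to 1); they miss things now and then, are a little off and sometimes report something else, mostly with a low value. They report only what shows in the picture. A call takes as long as a camera call.
- finder.boxes_of(label, camera): "at" ([x, y, z] in m, in world coordinates, good to about 4 mm: the middle of the surface that is visible of it).
- finder.trace(label, camera): "mask" (400x640 bool, what is visible of it).
The state is a dict: "t": time; "joint_pos": joint angles; "joint_vel": joint speeds; "joint_torque": joint torques, N m; "tcp_pos": TCP position; "orientation": TCP orientation; "force": force on the tool from outside, world axes, zero at the start; "torque": the same for the moment, N m; "width": opening from 0.0 (shut) to 1.0 (fully open); "grip_force": force on a finger pad.
Only numpy, scipy, OpenCV 4.12 (cv2) and the standard library are available. Lean on these libraries where they do the work, as an engineer would, in place of code of your own. Each camera call takes 0.05 s, during which the arm holds its last target. There are 200 camera calls.

## Working session

There is one attempt and no reset: what is moved stays moved. The work goes in short steps, Python scripts to look and compute and a shell command to move; the robot and the scene stay as the last step left them, time stands still between calls to the robot, and variables do not carry over. Pictures are saved under pics/ and viewed, at most 10 in all, crops included, and the job is handed in when it is done.

```bash
mkdir -p pics
python3 - <<'E'
from station import *
import cv2
for c in("scene","top"):
    cv2.imwrite(f"pics/{c}0.png",grab_frame(c)[:,:,::-1])
    for l in("pad","band_center","mirror","pointer","scale","pointer_tip","dropper","jar","slidebox"):
        r=finder.boxes_of(l,c)
        print(c,l,[(x["at"],round(x["score"],2)) for x in r[:2]])
o=status.get_obs();print(o["tcp_pos"],o["orientation"],o["t"],o["width"])
E
```

```text
scene pad [([0.5352, 0.1819, 0.0836], 0.7), ([0.6036, 0.2998, 0.0449], 0.26)]
scene band_center [([0.6034, 0.3001, 0.0482], 0.52), ([0.6085, 0.2764, 0.0619], 0.17)]
scene mirror [([0.4735, 0.1415, 0.0795], 0.85)]
scene pointer [([0.6225, 0.236, 0.0717], 0.55)]
scene scale [([0.6103, 0.2766, 0.0608], 0.94)]
scene pointer_tip [([0.6206, 0.2348, 0.0687], 0.59)]
scene dropper [([0.6056, 0.0258, 0.0407], 0.82)]
scene jar [([0.3802, 0.2901, 0.0392], 0.8)]
scene slidebox [([0.5302, 0.3862, 0.034], 0.98)]
top pad [([0.5311, 0.1811, 0.0849], 0.7)]
top band_center []
top mirror [([0.4691, 0.1438, 0.0776], 0.58), ([0.3619, 0.2818, 0.057], 0.58)]
top pointer [([0.6064, 0.2275, 0.072], 0.57)]
top scale [([0.6074, 0.272, 0.0466], 0.67)]
top pointer_tip [([0.6131, 0.2254, 0.0749], 0.51)]
top dropper [([0.587, 0.0194, 0.0493], 0.69)]
top jar [([0.3655, 0.2826, 0.057], 0.73)]
top slidebox [([0.5156, 0.3739, 0.0313], 0.61)]
[0.25360189 0.57123354 0.23132164] [-4.02053025e-06  2.07401043e-01  9.78256003e-01  1.41540849e-05] 1.0 0.9975521508343458
```

View pics/scene0.png

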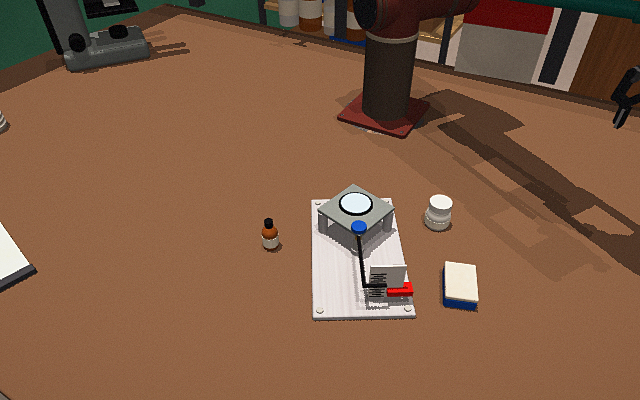

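View pics/top0.png

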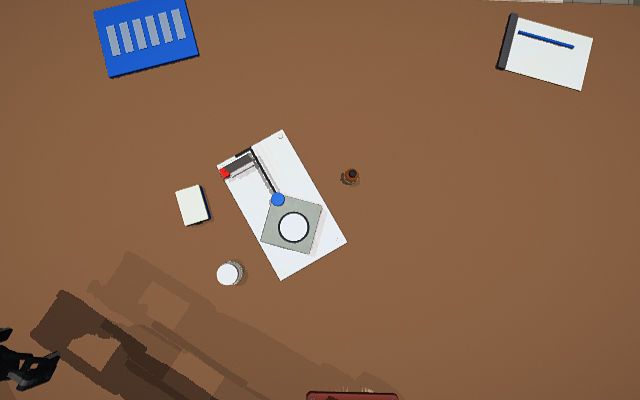

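The scene view shows the mount with its pad at about (359,227), its pointer tip near (365,285) and the red clip at about (400,290). The top view has the pad at (278,199). Next I'll fit the mount pose and band height from pixels.

Run:
```python
import cv2,numpy as np
a=cv2.imread("pics/scene0.png");b=cv2.imread("pics/top0.png")
s=cv2.resize(a[175:325,300:420],None,fx=5,fy=5,interpolation=cv2.INTER_NEAREST)[:600]
t=cv2.resize(b[120:290,205:355],None,fx=3.5,fy=3.5,interpolation=cv2.INTER_NEAREST)
cv2.imwrite("pics/s1.png",cv2.resize(a[255:325,300:420],None,fx=6.6,fy=6.6,interpolation=cv2.INTER_NEAREST))
cv2.imwrite("pics/t1.png",t)
for n,i,w in(("s",a,(300,420,175,325)),("t",b,(205,355,120,290))):
    x0,x1,y0,y1=w;c=i.astype(int)[y0:y1,x0:x1];B,G,R=c[...,0],c[...,1],c[...,2]
    for k,m in(("red",(R>130)&(G<60)&(B<60)),("blue",(B>110)&(R<80)&(G<120)&(np.arange(x0,x1)[None]>250))):
        y,x=np.nonzero(m);print(n,k,x.mean()+x0,y.mean()+y0,len(x),x.min()+x0,x.max()+x0,y.min()+y0,y.max()+y0)
```

```text
s red 401.64739884393066 288.4104046242775 173 387 412 282 292
s blue 358.5267175572519 225.41984732824426 131 351 366 220 230
t red 224.1311475409836 172.5737704918033 61 220 229 168 177
t blue 275.9294117647059 198.18823529411765 85 271 283 192 205
```

View pics/s1.png

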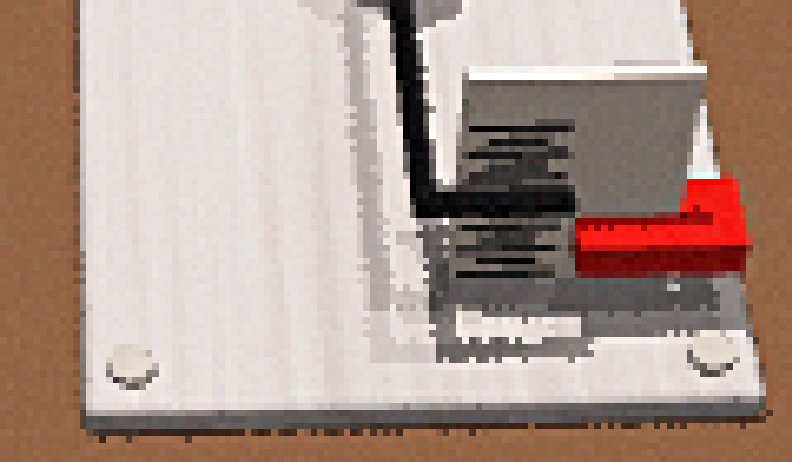

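View pics/t1.png

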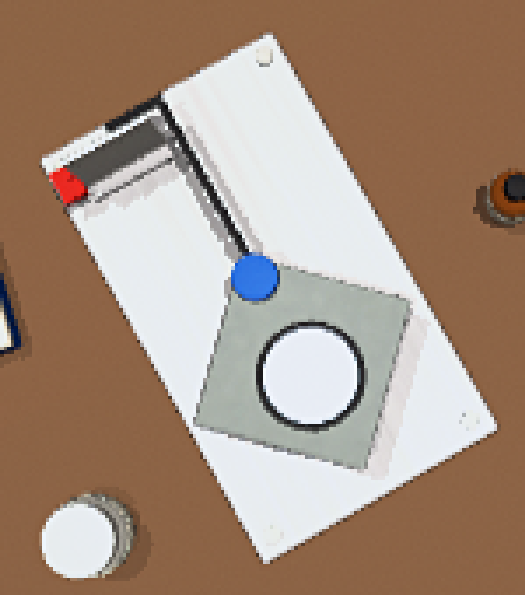

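The crops show the clip's dark front face at scene rows about 292.4–297 and its bright top above that. The pointer crossbar is at rows about 283–288, level 70 mm. I'll fit the mount pose, camera offsets and clip box together.

```bash
cat > cam.py <<'E'
import cv2,numpy as np
from station import get_calibration
def proj(c,P):
    k=get_calibration(c);return cv2.projectPoints(np.array(P,float).reshape(-1,1,3),np.array(k["rvec"],float),np.array(k["tvec"],float),np.array(k["camera_matrix"],float),None)[0][:,0]
def M(p,P):
    c,s=np.cos(p[2]),np.sin(p[2]);P=np.array(P,float)
    return np.c_[p[0]+c*P[:,0]-s*P[:,1],p[1]+s*P[:,0]+c*P[:,1],P[:,2]]
E
python3 - <<'E'
from cam import *
from scipy.optimize import least_squares
S=lambda u:np.array(u)/6.6+[299.5,254.5]
T=lambda u:np.array(u)/3.5+[204.5,119.5]
sp=[(.21,-.09,.012),(.21,.09,.012),(.21,-.09,0),(.21,.09,0),(.178,.008,.104),(.178,.068,.104)]
so=S([(83,411),(765,402),(86,430),(768,418),(466,80),(706,73)])
tp=[(.21,-.09,.012),(.21,.09,.012),(-.1,-.09,.012),(-.1,.09,.012),(.06,0,.084),(-.01,0,.079)]
to=T([(272,33),(43,162),(496,428),(266,562),(254.5,277.5),(310,375)])
co=S([(750,247),(747,276),(575,276),(575,247),(738,179)])
def f(p):
    xf,xb,yl,zb=p[7:]
    cp=[(xf,.084,zb+.006),(xf,.084,zb-.006),(xf,yl,zb-.006),(xf,yl,zb+.006),(xb,.084,zb+.006)]
    return np.r_[(proj("scene",M(p,sp+cp))+p[3:5]-np.r_[so,co]).ravel(),(proj("top",M(p,tp))+p[5:7]-to).ravel(),p[3:7]*.5]
r=least_squares(f,[.485,.15,.54,0,0,0,0,.186,.17,.036,.04],x_scale=[.1,.1,.1,1,1,1,1,.01,.01,.01,.01])
p=r.x;print(np.round(p,4));print(np.round(r.fun.reshape(-1,2),2))
cov=np.linalg.inv(r.jac.T@r.jac)*.25;print("sd zb",cov[-1,-1]**.5)
print("pad",M(p,[(.06,0,.084)]),"bar top/bot front crop",(proj("scene",M(p,[(.19,0,.072),(.192,0,.068),(.188,.0,.072)]))+p[3:5]-[299.5,254.5])*6.6)
np.save("p.npy",p)
from station import status
from scipy.spatial.transform import Rotation as R
o=status.get_obs();q=o["orientation"];A=R.from_quat(q,scalar_first=True).as_matrix();print(A.round(3))
d=M(p,[(.06,0,.134)])[0]-o["tcp_pos"];print("tool delta cm",A.T@d*100)
E
```

```text
[0.4788 0.1494 0.5467 0.6267 0.5384 0.5726 0.3002 0.1896 0.168  0.0388
 0.0429]
[[-0.21 -0.17]
 [ 0.73 -1.05]
 [-0.53  0.94]
 [-0.64  0.54]
 [ 0.19 -0.35]
 [ 0.32 -0.05]
 [ 0.26 -0.23]
 [-0.19 -0.33]
 [-0.31  0.22]
 [ 0.32  0.33]
 [-0.08  0.02]
 [ 0.27 -0.86]
 [-1.38 -0.85]
 [ 1.43  0.4 ]
 [-0.76  1.15]
 [ 0.09 -0.16]
 [ 0.2   0.24]
 [ 0.31  0.27]
 [ 0.29  0.15]]
sd zb 0.0024063944780308385
pad [[0.53004939 0.18060431 0.084     ]] bar top/bot front crop [[432.14938965 197.49010996]
 [431.97414155 213.69266563]
 [431.40712267 191.18535122]]
[[-0.914  0.406 -0.   ]
 [ 0.406  0.914  0.   ]
 [ 0.     0.    -1.   ]]
tool delta cm [-41.11765024 -24.48481896   9.73096192]
```

```bash
python3 -m pendant '[{"jaw":0,"delta_pos":[-5,-3,0],"twist":[0,0,-7]},{"jaw":0,"delta_pos":[-10,-6,0],"twist":[0,0,-14]},{"jaw":0,"delta_pos":[-15,-9,0],"twist":[0,0,-21]},{"jaw":0,"delta_pos":[-20,-12,0],"twist":[0,0,-28]},{"jaw":0,"delta_pos":[-25,-15,1],"twist":[0,0,-35]},{"jaw":0,"delta_pos":[-30,-18,2],"twist":[0,0,-42]},{"jaw":0,"delta_pos":[-35,-21,4],"twist":[0,0,-49]},{"jaw":0,"delta_pos":[-41.1,-24.5,7],"twist":[0,0,-55]}]'
cat > st.py <<'E'
from cam import *
from station import status
from scipy.spatial.transform import Rotation as R
o=status.get_obs();A=R.from_quat(o["orientation"],scalar_first=True).as_matrix();p=np.load("p.npy")
print(A.round(3),o["tcp_pos"],o["t"],o["width"],o["force"],np.abs(o["joint_vel"]).max());print("to pad cm",A.T@(M(p,[(.06,0,.084)])[0]-o["tcp_pos"])*100)
m=M(p,[(1,0,0)])[0]-M(p,[(0,0,0)])[0];print("mount x in tool",A.T@m)
E
python3 st.py
```

```text
t: 2.0
tcp_pos: [0.5238, 0.1893, 0.1672]
orientation: [0.001, -0.269, 0.963, -0.0]
force: [0.5, 1.0, -0.1]
width: 0.0
grip_force: 0.0
[[-0.855 -0.519  0.002]
 [-0.519  0.855  0.001]
 [-0.002 -0.001 -1.   ]] [0.52377413 0.18934985 0.16718592] 2.0 5.6108773423341483e-05 [ 0.49579988  1.04133195 -0.12305301] 1.603355794640959
to pad cm [-0.0631812  -1.06740612  8.31951053]
mount x in tool [-9.99996816e-01  9.87335186e-04  2.32216564e-03]
```

```bash
python3 -m pendant '[{"jaw":0,"delta_pos":[0,0,0],"twist":[0,0,0]},{"jaw":0,"delta_pos":[0,0,2],"twist":[0,0,0]},{"jaw":0,"delta_pos":[0,0,4],"twist":[0,0,0]},{"jaw":0,"delta_pos":[0,0,6],"twist":[0,0,0]},{"jaw":0,"delta_pos":[0,0,6],"twist":[0,0,0]},{"jaw":0,"delta_pos":[0,0,6],"twist":[0,0,0]}]'
python3 st.py
python3 - <<'E'
from station import *
import cv2,numpy as np
a=grab_frame("scene")[:,:,::-1];b=grab_frame("top")[:,:,::-1]
s=cv2.resize(a[195:305,310:420],None,fx=5,fy=5,interpolation=cv2.INTER_NEAREST)
t=cv2.resize(b[165:245,245:325],None,fx=3,fy=3,interpolation=cv2.INTER_NEAREST)
c=np.zeros((550,795,3),np.uint8);c[:,:550]=s;c[:240,555:]=t
cv2.imwrite("pics/s2.png",c)
E
```

```text
t: 2.75
tcp_pos: [0.5226, 0.1916, 0.1079]
orientation: [0.001, -0.268, 0.963, 0.0]
force: [0.5, -0.1, 0.3]
width: -0.003
grip_force: 0.0
[[-0.856 -0.516  0.001]
 [-0.516  0.856  0.   ]
 [-0.001 -0.    -1.   ]] [0.52264886 0.19158097 0.1078989 ] 2.75 -0.0034171998307255744 [ 0.46036763 -0.1150689   0.261306  ] 0.007204649368051205
to pad cm [-0.0638809  -1.3214085   2.39038165]
mount x in tool [-0.9999906   0.00412848  0.00132528]
```

View pics/s2.png

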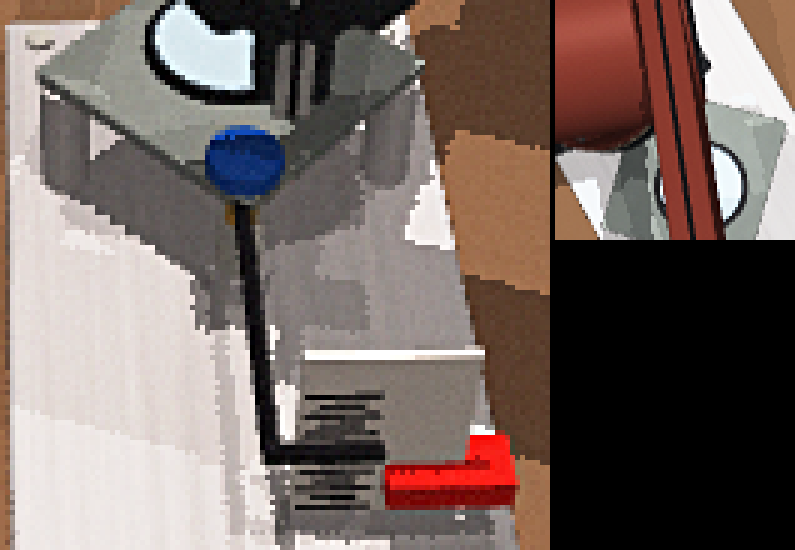

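The fingers (about (368,212) in the scene) stand to the right of the pad, which matches the computed 13 mm offset. I'll shift over and recheck.

```bash
python3 -m pendant '[{"jaw":0,"delta_pos":[-0.1,-0.7,0],"twist":[0,0,0]},{"jaw":0,"delta_pos":[-0.1,-1.3,0],"twist":[0,0,0]},{"jaw":0,"delta_pos":[-0.1,-1.3,1],"twist":[0,0,0]},{"jaw":0,"delta_pos":[-0.1,-1.3,1.4],"twist":[0,0,0]},{"jaw":0,"delta_pos":[-0.1,-1.3,1.4],"twist":[0,0,0]},{"jaw":0,"delta_pos":[-0.1,-1.3,1.4],"twist":[0,0,0]}]'
python3 st.py
cat > snap.py <<'E'
import sys,cv2
from station import grab_frame
a=grab_frame("scene")[:,:,::-1]
cv2.imwrite(f"pics/{sys.argv[1]}_raw.png",a)
cv2.imwrite(f"pics/{sys.argv[1]}.png",cv2.resize(a[205:303,320:420],None,fx=6,fy=6,interpolation=cv2.INTER_NEAREST))
E
python3 snap.py s3
```

```text
t: 3.6
tcp_pos: [0.5297, 0.1804, 0.0927]
orientation: [-0.0, -0.268, 0.963, 0.0]
force: [-0.3, 0.8, 0.2]
width: 0.003
grip_force: 0.0
[[-0.857 -0.516 -0.   ]
 [-0.516  0.857 -0.   ]
 [ 0.     0.    -1.   ]] [0.52971586 0.18036994 0.09265894] 3.6 0.002873658084450841 [-0.29691275  0.81505942  0.16073375] 0.005649730265715152
to pad cm [-0.04086965  0.00275464  0.86588442]
mount x in tool [-9.99990368e-01  4.38264937e-03 -2.38123866e-04]
```

View pics/s3.png

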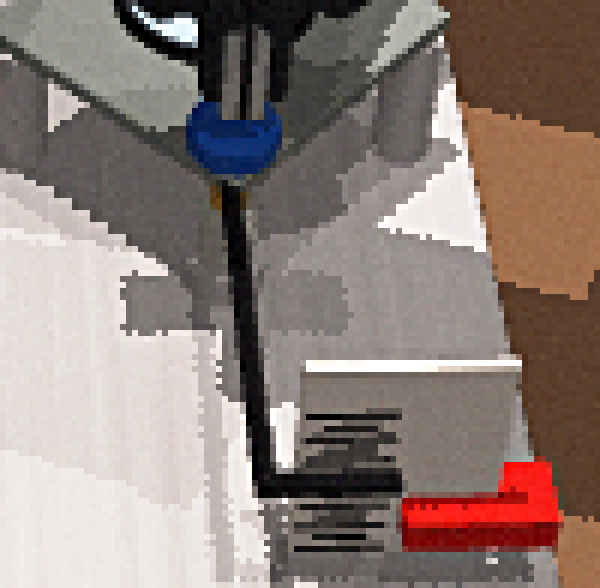

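The fingers are centred over the pad. I'll press part-way first.

```bash
python3 -m pendant '[{"jaw":0,"delta_pos":[0,0,0.6],"twist":[0,0,0]},{"jaw":0,"delta_pos":[0,0,0.9],"twist":[0,0,0]},{"jaw":0,"delta_pos":[0,0,1.1],"twist":[0,0,0]},{"jaw":0,"delta_pos":[0,0,1.3],"twist":[0,0,0]},{"jaw":0,"delta_pos":[0,0,1.3],"twist":[0,0,0]}]'
python3 snap.py s4
```

```text
t: 4.28
tcp_pos: [0.5303, 0.1807, 0.0805]
orientation: [0.001, -0.268, 0.963, 0.0]
force: [-1.4, 1.3, 6.2]
width: -0.001
grip_force: 2.7
```

View pics/s4.png

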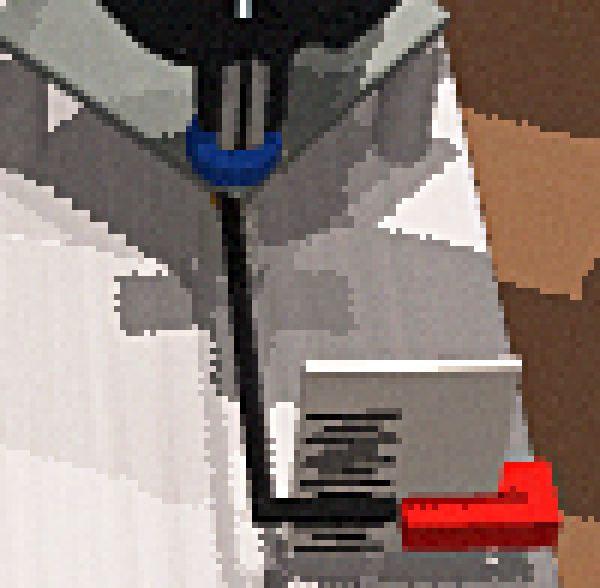

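The pointer has come about 13 mm down (6 N on the pad) and is still above the band's mid-height. I'll work out the remaining drop from the edge rows.

Run:
```python
from cam import *
from station import status
o=status.get_obs();print(o["tcp_pos"],o["force"],o["t"])
p=np.load("p.npy");a=cv2.imread("pics/s4_raw.png").astype(int)
for c in(392,397,402): print(c,[(r,tuple(a[r,c,::-1])) for r in range(262,300) if r<270 or r>283])
for c in (372,378): print(c,[(r,a[r,c,2]) for r in range(264,300)])
z=np.array([.104,.055,.052,.049,.046,.043,.040])
for y in(.04,.055):print(y,np.c_[z,proj("scene",M(p,[(.178,y,k) for k in z]))+p[3:5]].round(2).tolist())
for x in(.186,.188,.19,.192):print(x,(proj("scene",M(p,[(x,.045,k) for k in(.055,.049,.043,.037)]))+p[3:5]).round(2).tolist())
```

```text
[0.53035716 0.18067729 0.08057703] [0.22800028 0.40024579 5.50948078] 4.325
392 [(262, (np.int64(154), np.int64(143), np.int64(140))), (263, (np.int64(158), np.int64(146), np.int64(142))), (264, (np.int64(156), np.int64(141), np.int64(139))), (265, (np.int64(255), np.int64(255), np.int64(255))), (266, (np.int64(255), np.int64(249), np.int64(238))), (267, (np.int64(114), np.int64(105), np.int64(93))), (268, (np.int64(127), np.int64(116), np.int64(108))), (269, (np.int64(131), np.int64(120), np.int64(114))), (284, (np.int64(129), np.int64(117), np.int64(112))), (285, (np.int64(127), np.int64(118), np.int64(109))), (286, (np.int64(127), np.int64(126), np.int64(118))), (287, (np.int64(133), np.int64(96), np.int64(86))), (288, (np.int64(146), np.int64(1), np.int64(0))), (289, (np.int64(163), np.int64(13), np.int64(9))), (290, (np.int64(255), np.int64(37), np.int64(29))), (291, (np.int64(255), np.int64(33), np.int64(23))), (292, (np.int64(211), np.int64(25), np.int64(19))), (293, (np.int64(99), np.int64(17), np.int64(10))), (294, (np.int64(123), np.int64(13), np.int64(6))), (295, (np.int64
[... 4294 characters left out ...]
, (298, np.int64(103)), (299, np.int64(98))]
0.04 [[0.1, 389.76, 265.87], [0.06, 387.05, 284.56], [0.05, 386.9, 285.65], [0.05, 386.74, 286.74], [0.05, 386.58, 287.82], [0.04, 386.43, 288.9], [0.04, 386.27, 289.97]]
0.055 [[0.1, 398.88, 265.68], [0.06, 395.79, 284.37], [0.05, 395.61, 285.47], [0.05, 395.43, 286.55], [0.05, 395.25, 287.64], [0.04, 395.07, 288.71], [0.04, 394.9, 289.79]]
0.186 [[390.6, 288.25], [390.27, 290.43], [389.93, 292.59], [389.6, 294.72]]
0.188 [[390.76, 289.2], [390.42, 291.38], [390.09, 293.53], [389.76, 295.67]]
0.19 [[390.92, 290.15], [390.58, 292.33], [390.25, 294.48], [389.92, 296.61]]
0.192 [[391.09, 291.11], [390.74, 293.28], [390.41, 295.44], [390.07, 297.57]]
```

Two independent edge cues both put the band's middle at about z = 0.0427, a drop of about 27 mm. That needs roughly 3.6 mm more at the TCP. I'll go 3 mm and measure the bar shift.

```bash
python3 -m pendant '[{"jaw":0,"delta_pos":[0,0,0.1],"twist":[0,0,0]},{"jaw":0,"delta_pos":[0,0,0.2],"twist":[0,0,0]},{"jaw":0,"delta_pos":[0,0,0.3],"twist":[0,0,0]},{"jaw":0,"delta_pos":[0,0,0.3],"twist":[0,0,0]}]'
python3 snap.py s5
cat > fit.py <<'E'
import sys
from cam import *
from scipy.optimize import minimize_scalar
p=np.load("p.npy")
# arm+bar bottom-front edge row vs tilt, relative to rest image
def edge(n):
    a=cv2.imread(f"pics/{n}_raw.png").astype(int).sum(2)/3
    out=[]
    for c in range(366,384):
        col=a[275:303,c]; i=[(k,j) for k in range(28) for j in range(k,28) if (col[k:j+1]<45).all()]
        k,j=max(i,key=lambda t:t[1]-t[0]);out.append((275+(k+j)/2, j-k+1))
    return np.array(out)
e0=edge("s3")
for n in sys.argv[1:]:
    e=edge(n);d=np.median(e[:,0]-e0[:,0]);m=(e[:,0]-e0[:,0])
    def row(t):return proj("scene",M(p,[(.19*np.cos(t),.015,.07-.19*np.sin(t))]))[0,1]
    t=minimize_scalar(lambda t:(row(t)-row(0)-np.mean(m))**2,bounds=(0,.27),method="bounded").x
    print(n,"shift px",d,m.mean(),m.std(),e[:,1].mean(),"tilt",t,"drop mm",190*np.sin(t))
E
python3 fit.py s4 s5
```

```text
t: 4.82
tcp_pos: [0.5307, 0.1809, 0.078]
orientation: [0.001, -0.268, 0.963, 0.0]
force: [-1.6, 2.6, 7.5]
width: 0.0
grip_force: 3.6
s4 shift px 4.5 4.388888888888889 0.4581228472908512 5.333333333333333 tilt 0.06519019022673173 drop mm 12.377364987534648
s5 shift px 7.0 7.222222222222222 0.34246744460938755 4.0 tilt 0.11181438351912099 drop mm 21.200491976080958
```

View pics/s5.png

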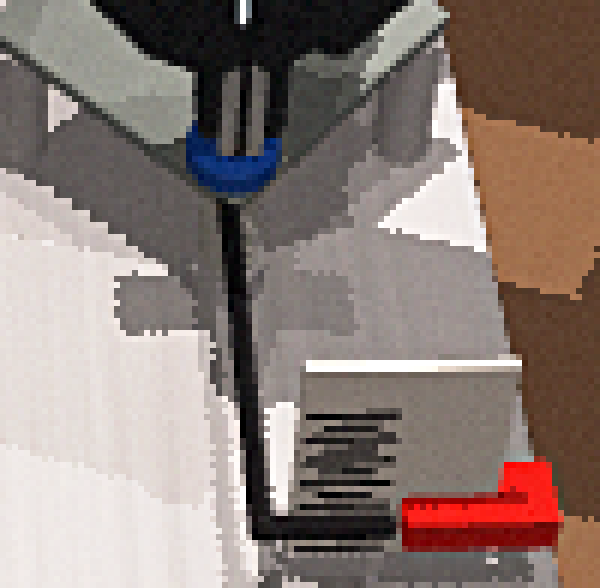

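The pointer is now about 22 mm down, with the bar at rows 291–294 and the band face at 292–296.5. One more millimetre at the TCP should bring it near the band's middle, and I'll hold there.

```bash
python3 -m pendant '[{"jaw":0,"delta_pos":[0,0,0.05],"twist":[0,0,0]},{"jaw":0,"delta_pos":[0,0,0.1],"twist":[0,0,0]},{"jaw":0,"delta_pos":[0,0,0.1],"twist":[0,0,0]},{"jaw":0,"delta_pos":[0,0,0.1],"twist":[0,0,0]},{"jaw":0,"delta_pos":[0,0,0.1],"twist":[0,0,0]},{"jaw":0,"delta_pos":[0,0,0.1],"twist":[0,0,0]},{"jaw":0,"delta_pos":[0,0,0.1],"twist":[0,0,0]},{"jaw":0,"delta_pos":[0,0,0.1],"twist":[0,0,0]}]'
python3 snap.py s6; python3 fit.py s6
```

```text
t: 5.88
tcp_pos: [0.5308, 0.1809, 0.0772]
orientation: [0.001, -0.268, 0.963, 0.0]
force: [-1.7, 0.8, 8.2]
width: -0.001
grip_force: 3.8
s6 shift px 8.0 8.277777777777779 0.3424674446093876 5.111111111111111 tilt 0.13036420171632457 drop mm 24.699099885966938
```

View pics/s6.png

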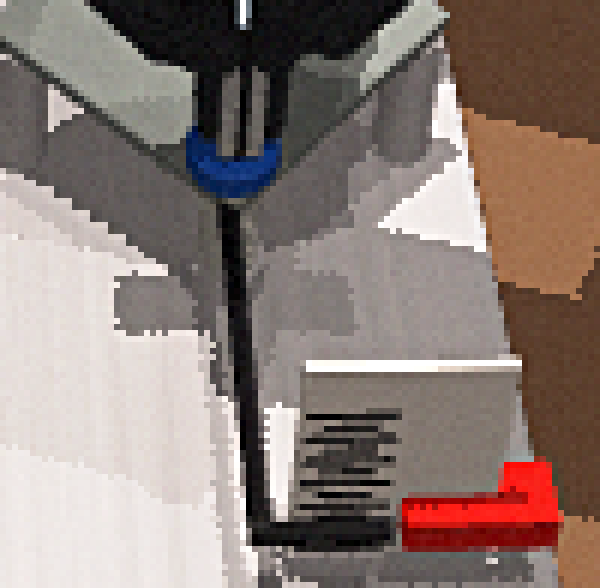

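The bar now sits level with the band face, an estimated 25–26 mm drop against 27. I'll nudge slightly deeper, hold once more for safety, then release.

```bash
python3 -m pendant '[{"jaw":0,"delta_pos":[0,0,0.04],"twist":[0,0,0]},{"jaw":0,"delta_pos":[0,0,0.04],"twist":[0,0,0]},{"jaw":0,"delta_pos":[0,0,0.04],"twist":[0,0,0]},{"jaw":0,"delta_pos":[0,0,0.04],"twist":[0,0,0]},{"jaw":0,"delta_pos":[0,0,0.04],"twist":[0,0,0]},{"jaw":0,"delta_pos":[0,0,0.04],"twist":[0,0,0]},{"jaw":0,"delta_pos":[0,0,0.04],"twist":[0,0,0]},{"jaw":0,"delta_pos":[0,0,0.04],"twist":[0,0,0]}]'
python3 snap.py s7; python3 fit.py s7
python3 -m pendant '[{"jaw":0,"delta_pos":[0,0,-0.4],"twist":[0,0,0]},{"jaw":0,"delta_pos":[0,0,-0.9],"twist":[0,0,0]},{"jaw":0,"delta_pos":[0,0,-1.8],"twist":[0,0,0]},{"jaw":0,"delta_pos":[0,0,-4],"twist":[0,0,0]},{"jaw":0,"delta_pos":[0,0,-7],"twist":[0,0,0]},{"jaw":0,"delta_pos":[0,0,-7],"twist":[0,0,0]},{"jaw":0,"delta_pos":[0,0,-7],"twist":[0,0,0]},{"jaw":0,"delta_pos":[0,0,-7],"twist":[0,0,0]}]'
python3 snap.py s8; python3 fit.py s8
```

```text
t: 6.92
tcp_pos: [0.5309, 0.181, 0.0769]
orientation: [0.001, -0.268, 0.963, 0.0]
force: [-1.9, 0.9, 8.1]
width: 0.001
grip_force: 4.0
s7 shift px 8.5 8.333333333333334 0.3333333333333333 5.0 tilt 0.13136096767461425 drop mm 24.886866107990002
t: 7.98
tcp_pos: [0.5288, 0.18, 0.1439]
orientation: [-0.001, -0.268, 0.963, 0.0]
force: [-0.2, 0.6, -0.0]
width: 0.001
grip_force: 0.0
s8 shift px 0.0 0.027777777777777776 0.1145307118227128 4.166666666666667 tilt 0.0003894302814531826 drop mm 0.07399175160588983
```

View pics/s8.png

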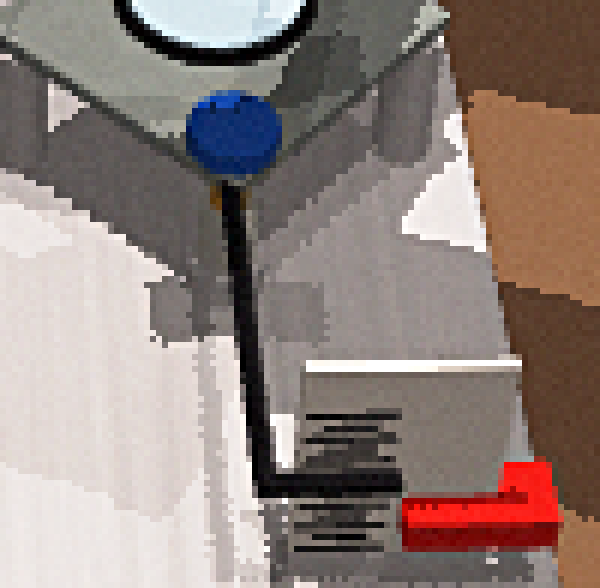

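The plate is back at rest with the bar at its original rows, and the arm is clear.

```bash
python3 -c "
from station import ticket
print(ticket.close_job())"
```

```text
the job is handed in; nothing more can be done
None
```

I pressed the pad until the pointer stood level with the red band (about 25–27 mm down, band middle estimated at 27 mm), held it there about two seconds and let go. The plate sprang fully back up and the job is handed in; no verdict was shown.

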